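# Lock out the bench isolator switch

## Task

Lock out the bench isolator: lift the collar of the locking toggle, throw the lever over to the other side, away from the two bored ears, and let the collar drop back down so the lever is locked there. Then take the lockout pin from its tray and pass it through both ears until its handle stops against the outside of an ear, from whichever side suits, and let go. Leave the other things on the bench where they are.

Things in the scene. Friction and masses are not known exactly. Their poses are not given: they have to be found in the camera images.
- switchbox: Grey isolator box fixed to the bench, 160 (its x) x 140 (its y) x 60 mm high; origin at the centre of its underside, z up. On its top, in the middle, the locking toggle, swinging in the box's x-z plane; at box x = -27 mm two upright bored aluminium ears, 84 mm apart, their tops 142 mm above the bench.
- pivot (a point): The lever's pivot, 65 mm above the bench over the box's origin. The lever is a 12 mm steel rod reaching 104 mm from the pivot, sleeved by the collar. A steel gate in the middle, its top 51 mm from the pivot, blocks the lever unless the collar is lifted at least 12 mm along the lever.
- lever (a joint): Lever angle, rad. 0: leaning 0.42 rad from upright towards the box's -x, over the ears' side (the start); 0.42: upright; 0.84: leaning 0.42 rad towards +x, fully thrown. Stays where left (friction about 0.06 N m). With the collar down it has only about 0.03 rad of play at either end.
- collar (a joint): Lift of the collar along the lever, m: 0 down (locked), 0.020 fully up. A spring pushes it down, about 3 N at 0 and 7 N at 0.020; it can go fully down only with the lever at either end of its swing.
- collar_grip (a point): Middle of the collar's ribbed grip, on the lever's axis, 85 mm from the pivot with the collar down; z along the lever away from the pivot, x in the swing plane (to the thrown side). Grip: 26 mm diameter, from 27 mm below this point to 17 mm above it; under it a flange of 34 mm diameter, 6 mm thick, and two prongs down to 45 mm below the point.
- lock_mid (a point): Midway between the two bores on their common axis, 123 mm above the bench; axes as the box (bores along y). Each ear is a plate 46 mm wide (x) and 10 mm thick with one 18 mm bore: inner faces at y = -42 and +42 mm from this point, outer faces at -52 and +52 mm. Outside the ears only feet 4 mm high stand on the box top.
- pin: Lockout pin, 170 mm long: black square handle 50 mm long, 26 x 26 mm (x -50 to 0), then a steel shaft, 14 mm diameter, 120 mm long, last 14 mm tapered to 6 mm. Origin on the axis at the shoulder between them; x along the shaft to the tip. About 160 g, balance point in the handle near the shoulder: on the bench it lies level on a flat of its handle, axis 13 mm up.
- pin_mid (a point): Point on the pin's axis 52 mm from the shoulder towards the tip; it lies at lock_mid when the pin is fully home from either side.
- tray: Grey plastic tray fixed to the bench, 200 (its x) x 104 mm; origin under its centre. The pin lies in it along x, tip to +x, shoulder at x = -35 mm, axis 27 mm above the bench. The handle is sunk in a close pocket (walls 42 mm high, x -95 to -29) and cannot be gripped there; the shaft is free from x = -20 to +50 over a 4 mm floor; then a rest with cheeks 34 mm high at x 58 to 78.
- breadboard: White plastic prototyping board, 55 x 165 x 10 mm, loose bystander; origin under its centre.
- jar_a: Small clear jar with a white cap, 42 mm diameter, 42 mm high, loose bystander; origin under its centre.
- jar_b: A second jar like jar_a, loose bystander.
- screwdriver: Screwdriver lying on the bench, loose bystander.
Mind the look-alikes: they are no part of the job. What is meant by the pin is not pink or purple, and is the larger of those in its own colour.

How it is judged:
By the outcome, as a careful person would: the job done as asked, in the order asked, and still so for the second after the job is handed in, with the robot touching nothing.
It also fails if it takes over 69 s, if anything falls off the work surface, if the arm or the gripper's body presses on something with over 40 N, if the wrist force passes 120 N, or if a joint passes its speed limit or range.

## Robot

A 7-joint arm with a two-finger parallel gripper is mounted at the origin on the work surface. World frame = base frame: x ahead of the robot, y to its left, z up, the work surface at z = 0. Lengths are in mm, angles in rad, forces in N, time in s.
With the tool pointing down it reaches from about 425 to 800 mm from the base axis. Payload 8.3 kg.
Tool frame: the origin (TCP) lies midway between the tips of the shut fingers; the grasp point (between the pads) lies 19 mm behind it; x points along the fingers, z is the direction in which the jaws open and shut, and the axes are right-handed (so a half turn about x gives the same grasp; the last joint's range is limited). The gripper opens to 85 mm and grips with 20 to 120 N. Pads are 22 mm wide; open, the fingers measure 114 mm over their backs; the gripper's body (76 mm by 85 mm) begins 54 mm behind the grasp point. The pads swing forward as they close: fully open they stand 13 mm farther back than shut.
Start: joints at [-1.325, 0.383, 0.016, 1.37, -0.006, 1.388, -0.046], TCP at [189.895, 595.435, 231.279] pointing down, gripper open.
Joint ranges: [-2.95, 2.95], [-0.25, 2.06], [-1.52, 1.56], [0.18, 2.33], [-1.44, 4.58], [0.02, 2.06], [-3.01, 3.01]. Speed limits (rad/s): [2.39, 2.39, 3.01, 3.01, 3.14, 3.14, 3.14].

## Interface

Orientations are given as a rotation vector (axis times angle).
In Python, from cell import manip gives the robot as it stands.
- The arm moves only by the shell command python3 -m creep 'ROWS'. ROWS is JSON, a list of rows, each an object of numbers: "x", "y", "z": the shift along the tool's x, y, z in mm; "twist": the turn about the tool's x in rad; "fingers": the opening in per cent of the stroke, from 0 (shut) to 100 (fully open). A call has 1 to 8 rows; each row is the pose to reach, as a shift and turn from the pose measured when the call began, along the tool's axes at that moment; what a row does not reach only later rows make up. A row lasts 1/8 s, in which the tool goes at most 62.5 mm and 10.7 degrees, less where a joint would pass 70% of its speed; a pose out of reach is approached as far as the arm can. A call with a gripper value outside its range is refused whole. The fingers move at their own pace and stop on an object; the grip force is fixed at half the most. Time passes only in rows, so rows that repeat a pose let the fingers close. It gives the time, the measured TCP pose, the force and the opening at its end, in the units of the state.
- manip.get_state(): the state, without advancing time (a new reading comes with each control period).
- manip.snapshot(name): name is "scene" or "top"; returns a dict with "img" (384x512x3 uint8, blue, green, red), "intrinsics" (3x3 intrinsics, pixels), "dist" ([k1, k2, p1, p2, k3] as OpenCV has them; the pictures are not rectified), "pose" (4x4, takes a point from camera to world coordinates). Camera axes: x right, y up, looking along -z (the intrinsics and any distortion apply to the point x, -y, -z); pixel columns grow to the right and rows downward; lengths in mm; the calibration is good to about 2 mm. A picture is of the moment at which its call begins. There is no depth.
- manip.hand_in(): hands the job in, once; it reports no verdict.
The state is a dict: "time": time; "qpos": joint angles; "qvel": joint speeds; "effort": joint torques, N m; "tcp_pos": TCP position; "orientation": TCP orientation; "contact_force": force on the tool from outside, world axes, zero at the start; "moment": the same for the moment, N m; "width": finger opening in mm.
Only numpy, scipy, OpenCV 4.12 (cv2) and the standard library are available. Lean on these libraries where they do the work, as an engineer would, in place of code of your own. Each camera call takes 0.05 s, during which the arm holds its last target.

## Working session

There is one attempt and no reset: what is moved stays moved. The work goes in short steps, Python scripts to look and compute and a shell command to move; the robot and the scene stay as the last step left them, time stands still between calls to the robot, and variables do not carry over. Pictures are saved under pics/ and viewed, and the job is handed in when it is done.

```bash
ls; mkdir -p pics
python3 - <<'E'
from cell import manip
import cv2,pickle
for n in ("scene","top"):
    s=manip.snapshot(n); cv2.imwrite(f"pics/{n}0.png",s["img"]); pickle.dump(s,open(n+"0.pkl","wb"))
    print(n,s["intrinsics"].tolist() if hasattr(s["intrinsics"],'tolist') else s["intrinsics"],s["dist"],s["pose"])
print(manip.get_state())
E
```

```text
pics
scene [[467.6479154247612, 0.0, 248.78134232331814], [0.0, 467.6479154247612, 190.5259947692034], [0.0, 0.0, 1.0]] [-0.17976046  0.          0.          0.          0.        ] [[-8.48723737e-01 -3.01199372e-01  4.34680292e-01  1.00566283e+03]
 [ 5.28726758e-01 -5.00033599e-01  6.85867637e-01  9.35349604e+02]
 [ 1.07718493e-02  8.11939246e-01  5.83642552e-01  8.23960247e+02]
 [ 0.00000000e+00  0.00000000e+00  0.00000000e+00  1.00000000e+00]]
top [[402.51165429285703, 0.0, 261.72141596377], [0.0, 402.51165429285703, 198.5093374643131], [0.0, 0.0, 1.0]] [-0.03576811  0.          0.          0.          0.        ] [[ 2.70391746e-02  9.96961346e-01 -7.30544786e-02  4.10012853e+02]
 [-9.99633833e-01  2.68907443e-02 -3.01475112e-03  7.82471863e+01]
 [-1.04110103e-03  7.31092448e-02  9.97323395e-01  1.20313334e+03]
 [ 0.00000000e+00  0.00000000e+00  0.00000000e+00  1.00000000e+00]]
{'time': 0.1, 'qpos': array([-1.32486191,  0.38415697,  0.01636166,  1.37103772, -0.00631591,
        1.38819613, -0.04650447]), 'qvel': array([ 0.00021541, -0.00260735,  0.00043316, -0.00145112,  0.00086802,
        0.00140192,  0.0007297 ]), 'effort': array([ 2.93308833e-03, -6.29131365e+01,  8.47302005e-01, -3.72762430e+01,
        1.67171384e-02,  1.03733700e-02, -8.59159672e-05]), 'tcp_pos': array([189.78235979, 595.01885743, 230.38208292]), 'orientation': array([-0.97986451,  1.34104195,  0.97814575]), 'contact_force': array([-0.69227564,  0.77380111, -0.05020267]), 'moment': array([-0.01285921,  0.05836244, -0.03185378]), 'width': 85.55221818995997}
```

View pics/scene0.png

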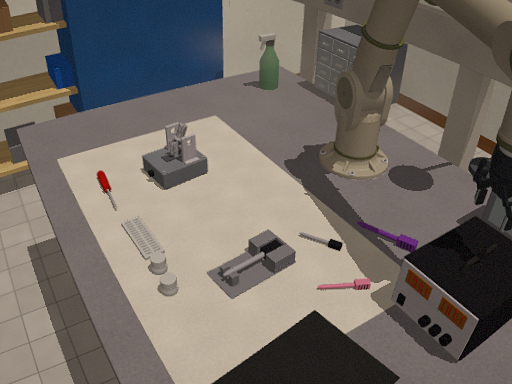

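View pics/top0.png

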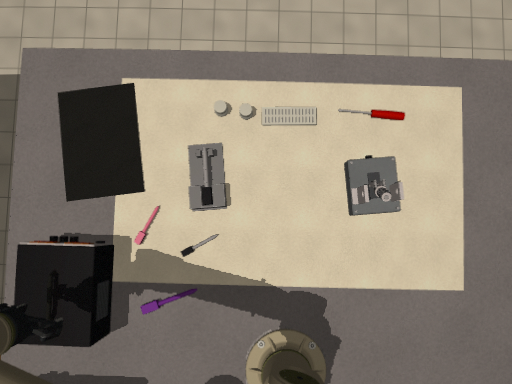

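Pin candidates in the top view are:
- the black-handled pin in the tray (207,180)
- a smaller black-handled pin (200,244)
- a pink pin (147,225)
- a purple pin (170,300)

I choose the one in the tray: it is neither pink nor purple, and it is the larger of the two black ones. I'll check that in a close crop.

Run:
```python
import cv2,pickle,numpy as np
t=cv2.imread("pics/top0.png");s=cv2.imread("pics/scene0.png")
r=lambda i,x0,x1,y0,y1,f:cv2.resize(i[y0:y1,x0:x1],None,fx=f,fy=f,interpolation=cv2.INTER_CUBIC)
a=r(t,175,245,135,260,4.6); b=r(t,335,415,145,225,6)
cv2.imwrite("pics/c_tray.png",a);cv2.imwrite("pics/c_box.png",b)
cv2.imwrite("pics/c_sbox.png",r(s,130,220,110,200,6));cv2.imwrite("pics/c_stray.png",r(s,200,350,220,300,5))
```

```text
(no output)
```

View pics/c_tray.png

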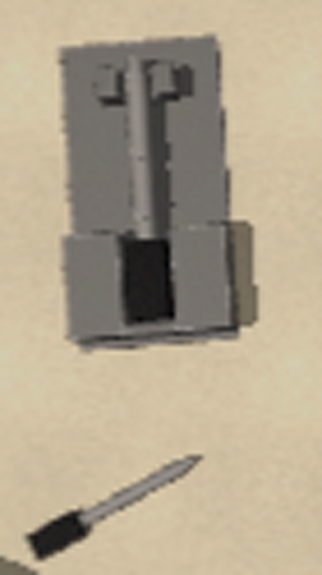

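View pics/c_box.png

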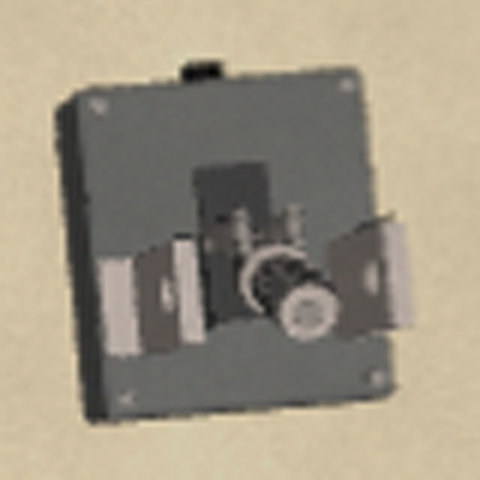

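View pics/c_sbox.png

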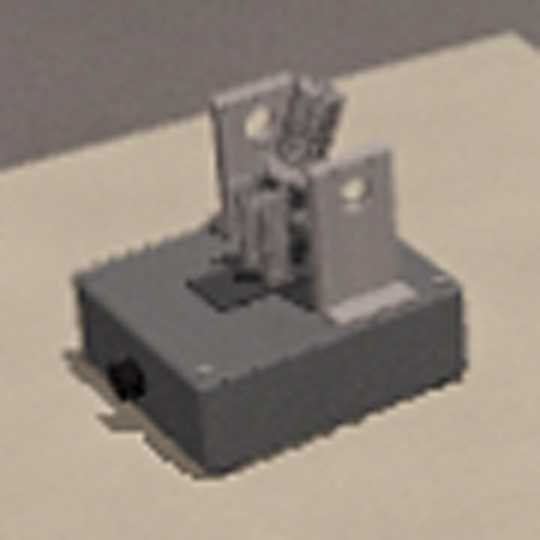

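View pics/c_stray.png

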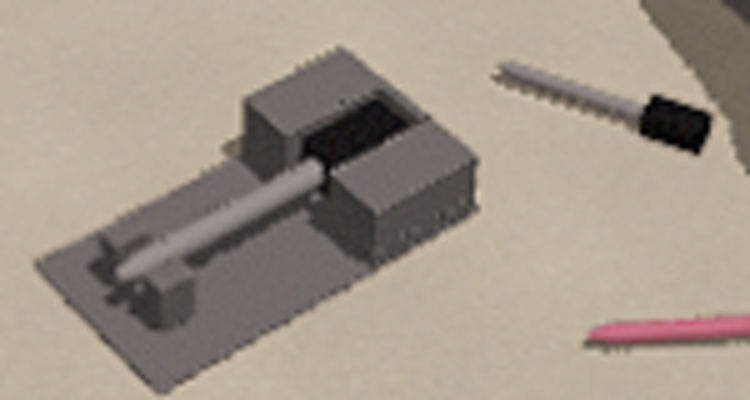

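The crops show a black square handle sunk in the tray pocket with a long shaft up the tray (top view ~(207,180)). The loose black one at (200,244) is clearly smaller. The ears and leaning collar are at about (385,190), on the robot's side of the box. Next I'll measure.

```bash
cat > h.py <<'E'
import cv2,pickle,numpy as np
def ray(s,px):
    p=cv2.undistortPoints(np.float64(px).reshape(-1,1,2),np.float64(s["intrinsics"]),np.float64(s["dist"])).reshape(-1,2)
    d=np.c_[p[:,0],-p[:,1],-np.ones(len(p))]
    T=np.array(s["pose"]); return T[:3,3],d@T[:3,:3].T
def onz(s,px,z):
    o,d=ray(s,px); t=(z-o[2])/d[:,2]; return o+d*t[:,None]
def proj(s,P):
    T=np.array(s["pose"]); c=(np.atleast_2d(P)-T[:3,3])@T[:3,:3]
    c=c*[1,-1,-1]
    return cv2.projectPoints(np.float64(c),np.zeros(3),np.zeros(3),np.float64(s["intrinsics"]),np.float64(s["dist"]))[0].reshape(-1,2)
def tri(s1,p1,s2,p2):
    o1,d1=ray(s1,[p1]);o2,d2=ray(s2,[p2]);d1=d1[0];d2=d2[0]
    ab=np.linalg.lstsq(np.c_[d1,-d2],o2-o1,rcond=None)[0]
    a=o1+d1*ab[0];b=o2+d2*ab[1];return (a+b)/2,np.linalg.norm(a-b)
E
python3 - <<'E'
from h import *
t=pickle.load(open("top0.pkl","rb"))
im=t["img"]
hsv=cv2.cvtColor(im,cv2.COLOR_BGR2HSV)
for (u,v) in [(365,165),(342,185),(347,200),(200,200),(193,160),(215,150),(207,195)]:
    print((u,v),im[v,u],hsv[v,u])
# non-board mask
m=(hsv[...,1]<45).astype(np.uint8)*255
for name,(x0,x1,y0,y1) in dict(box=(335,415,145,225),tray=(180,235,135,218)).items():
    mm=np.zeros_like(m);mm[y0:y1,x0:x1]=m[y0:y1,x0:x1]
    cs,_=cv2.findContours(mm,cv2.RETR_EXTERNAL,cv2.CHAIN_APPROX_NONE)
    c=max(cs,key=cv2.contourArea);print(name,cv2.contourArea(c),cv2.approxPolyDP(c,3,True).reshape(-1,2).tolist(),cv2.minAreaRect(c))
mm=np.zeros_like(m);mm[135:218,180:235]=((im[135:218,180:235].max(2)<45)).astype(np.uint8)*255
cs,_=cv2.findContours(mm,cv2.RETR_EXTERNAL,cv2.CHAIN_APPROX_NONE)
for c in cs:
    if cv2.contourArea(c)>30: print("blk",cv2.minAreaRect(c))
v=cv2.resize(m[130:230,175:420],None,fx=3,fy=3);cv2.imwrite("pics/m.png",v)
E
```

```text
(365, 165) [ 99 102 103] [ 23  10 103]
(342, 185) [163 191 208] [ 19  55 208]
(347, 200) [114 130 140] [ 18  47 140]
(200, 200) [109 113 118] [ 13  19 118]
(193, 160) [107 112 116] [ 17  20 116]
(215, 150) [58 61 63] [18 20 63]
(207, 195) [27 28 29] [15 18 29]
box 2842.0 [[344, 163], [350, 215], [400, 210], [402, 182], [396, 180], [393, 156], [366, 156]] ((374.0247497558594, 184.24752807617188), (57.81166076660156, 56.51811218261719), 84.2894058227539)
tray 2241.0 [[221, 143], [188, 145], [192, 210], [226, 208]] ((205.74923706054688, 176.6129608154297), (66.28155517578125, 37.01980972290039), 86.3086166381836)
blk ((207.0, 195.5), (17.0, 10.0), 90.0)
```

View pics/m.png

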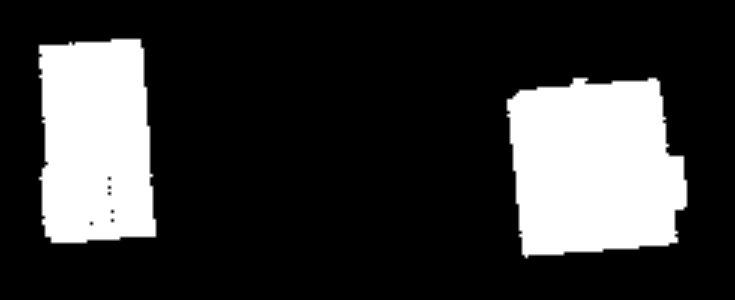

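Run:
```python
from h import *
t=pickle.load(open("top0.pkl","rb"));s=pickle.load(open("scene0.pkl","rb"))
f=lambda P,x,y,k:np.array([[x+(u+.5)/k-.5,y+(v+.5)/k-.5] for u,v in P])
W=onz(t,f([(98,105),(347,83),(377,377),(127,397)],335,145,6),60);print(W.round(1),W.mean(0))
C=onz(t,f([(82,95),(358,68),(395,393),(107,415)],335,145,6),60);print(C.round(1),C.mean(0))
e=lambda a,b:np.degrees(np.arctan2(*(a-b)[1::-1]))
for Q in(W,C): print(e(Q[0],Q[3]),e(Q[1],Q[2]),e(Q[0],Q[1])-90,e(Q[3],Q[2])-90)
# scene: box top screws
S=onz(s,f([(205,370),(443,280)],130,110,6),60);print("scene screws",S)
# ears tops in scene view: tri with known heights z=142
tp=onz(t,f([(184,240),(207,340),(175,241),(193,342),(388,217),(413,328)],335,145,6),142);print("ears top",tp.round(1))
# tray
floor=onz(t,[[188,145],[221,143]],3);print("tray far",floor)
wall=onz(t,[[191,209],[227,207]],42);print("near",wall)
Hc=onz(t,f([(122,238),(165,237),(175,322),(128,325)],175,135,4.6),40);print("handle",Hc.round(1),Hc.mean(0))
Sh=onz(t,f([(135,58),(151,236)],175,135,4.6),34);print("shaft top",Sh)
Ft=onz(t,f([(62,48),(216,37)],175,135,4.6),4);print("tray far",Ft)
Sx=f([(345,55),(478,160),(375,268),(160,392),(38,265)],200,220,5)
print("scene: far top corner, etc z42",onz(s,Sx[:2],42).round(1),"floor",onz(s,Sx[2:],4).round(1))
```

```text
[[ 605.5 -171.5   60. ]
 [ 619.6 -291.4   60. ]
 [ 478.7 -306.1   60. ]
 [ 466.  -186.8   60. ]] [ 542.47005065 -238.94392911   60.        ]
[[ 610.1 -163.8   60. ]
 [ 627.1 -296.7   60. ]
 [ 471.3 -314.7   60. ]
 [ 457.3 -177.4   60. ]] [ 541.43950504 -238.14655722   60.        ]
6.23796145057008 5.95455853101003 6.712397590635277 6.060655282672585
5.064922292189627 6.603769074400728 7.258747647763727 5.846869895320751
scene screws [[ 601.66964881 -176.62295355   60.        ]
 [ 461.06923545 -190.96460828   60.        ]]
ears top [[ 532.2 -192.4  142. ]
 [ 488.1 -202.9  142. ]
 [ 531.7 -188.4  142. ]
 [ 487.1 -196.7  142. ]
 [ 545.  -283.3  142. ]
 [ 495.9 -294.5  142. ]]
tray far [[654.16324552 309.20749993   3.        ]
 [662.83415472 209.50893639   3.        ]]
near [[459.15826106 285.29783485  42.        ]
 [467.77483351 181.36823643  42.        ]]
handle [[525.9 258.8  40. ]
 [527.3 231.6  40. ]
 [473.7 223.3  40. ]
 [471.  252.9  40. ]] [499.45239915 241.65863347  40.        ]
shaft top [[642.43164333 255.88658656  34.        ]
 [528.26165966 241.32035276  34.        ]]
tray far [[653.83327116 308.7459806    4.        ]
 [663.73292765 207.72874634   4.        ]]
scene: far top corner, etc z42 [[472.9 192.2  42. ]
 [461.2 291.4  42. ]] floor [[523.  295.7   4. ]
 [651.9 309.7   4. ]
 [661.7 209.2   4. ]]
```

```bash
cat >> h.py <<'E'
from scipy.spatial.transform import Rotation as R
BO=np.array([541.,-240.,0]);BY=0.108
def boxpt(x,y,z):
    c,s=np.cos(BY),np.sin(BY);return BO+[c*x-s*y,s*x+c*y,z]
def move(target,yaw,st=None):
    """tool shift to world TCP target with jaw axis along heading yaw (world)"""
    from cell import manip
    st=st or manip.get_state(); M=R.from_rotvec(st["orientation"]).as_matrix()
    d=M.T@(np.array(target)-st["tcp_pos"])
    j=M[:,2];cur=np.arctan2(j[1],j[0]);dz=(yaw-cur+np.pi/2)%np.pi-np.pi/2
    # tool x points down: twist about tool x = -world yaw
    print("t",round(st["time"],2),"tcp",st["tcp_pos"].round(1),"w",round(st["width"],1),"F",st["contact_force"].round(1),"jawyaw",round(cur,3),"xax",M[:,0].round(3),"q7",round(st["qpos"][6],2))
    print("shift",d.round(1),"twist",round(-dz,3))
E
python3 - <<'E'
from h import *
from cell import manip
M=R.from_rotvec(manip.get_state()["orientation"]).as_matrix();print(M.round(3))
g=boxpt(-34.7,0,142.6);print(g)
move([g[0],g[1],230],BY+np.pi/2)
E
```

```text
[[-0.001 -0.953  0.304]
 [-0.002  0.304  0.953]
 [-1.    -0.    -0.002]]
[ 506.50217377 -243.74031891  142.6       ]
t 0.1 tcp [189.8 595.  230.4] w 85.6 F [-0.7  0.8 -0.1] jawyaw 1.262 xax [-0.001 -0.002 -1.   ] q7 -0.05
shift [   1.6 -556.6 -702.8] twist -0.417
```

Run:
```python
from h import *
move([560,150,230],BY+np.pi/2)
```

```text
t 0.1 tcp [189.8 595.  230.4] w 85.6 F [-0.7  0.8 -0.1] jawyaw 1.262 xax [-0.001 -0.002 -1.   ] q7 -0.05
shift [   0.9 -487.9 -311.5] twist -0.417
```

```bash
python3 -m creep '[{"x":0,"y":-49,"z":-31,"fingers":47},{"x":0,"y":-98,"z":-62,"twist":-0.1,"fingers":47},{"x":0,"y":-147,"z":-93,"twist":-0.2,"fingers":47},{"x":0,"y":-196,"z":-125,"twist":-0.3,"fingers":47},{"x":0,"y":-245,"z":-156,"twist":-0.417,"fingers":47},{"x":0,"y":-294,"z":-187,"twist":-0.417,"fingers":47},{"x":0,"y":-343,"z":-218,"twist":-0.417,"fingers":47},{"x":0,"y":-392,"z":-249,"twist":-0.417,"fingers":47}]'
python3 - <<'E'
from h import *
g=boxpt(-34.7,0,0);move([g[0],g[1],190],BY+np.pi/2)
E
```

```text
t 0.1 tcp [189.8 595.  230.4] w 85.6 F [-0.7  0.8 -0.1] jawyaw 1.262 xax [-0.001 -0.002 -1.   ] q7 -0.05
shift [  41.6 -556.6 -702.8] twist -0.417$[0]: bad value
```

```bash
python3 -m creep '[{"x":0,"y":-49,"z":-31,"twist":0,"fingers":47},{"x":0,"y":-98,"z":-62,"twist":-0.1,"fingers":47},{"x":0,"y":-147,"z":-93,"twist":-0.2,"fingers":47},{"x":0,"y":-196,"z":-125,"twist":-0.3,"fingers":47},{"x":0,"y":-245,"z":-156,"twist":-0.417,"fingers":47},{"x":0,"y":-294,"z":-187,"twist":-0.417,"fingers":47},{"x":0,"y":-343,"z":-218,"twist":-0.417,"fingers":47},{"x":0,"y":-392,"z":-249,"twist":-0.417,"fingers":47}]'
python3 - <<'E'
from h import *
g=boxpt(-34.7,0,0);move([g[0],g[1],190],BY+np.pi/2)
E
```

```text
time: 1.1
tcp_pos: [488.3, 237.0, 230.6]
orientation: [-1.289, 1.158, 1.289]
contact_force: [0.8, 0.6, -0.5]
width: 40.5
t 1.1 tcp [488.3 237.  230.6] w 40.5 F [ 0.8  0.6 -0.5] jawyaw 1.679 xax [-0.001 -0.002 -1.   ] q7 1.21
shift [  41.5   33.9 -479.9] twist 0.0
```

```bash
python3 -m creep '[{"x":0,"y":-4,"z":-61,"twist":0,"fingers":47},{"x":0,"y":4,"z":-122,"twist":0,"fingers":47},{"x":0,"y":12,"z":-183,"twist":0,"fingers":47},{"x":0,"y":20,"z":-244,"twist":0,"fingers":47},{"x":0,"y":26,"z":-305,"twist":0,"fingers":47},{"x":0,"y":32,"z":-366,"twist":0,"fingers":47},{"x":10,"y":34,"z":-425,"twist":0,"fingers":47},{"x":25,"y":34,"z":-480,"twist":0,"fingers":47}]'
python3 - <<'E'
from h import *
from cell import manip
g=boxpt(-34.7,0,0);move([g[0],g[1],190],BY+np.pi/2)
for n in ("scene","top"):
    s=manip.snapshot(n);pickle.dump(s,open(n+"1.pkl","wb"))
    st=manip.get_state();p=proj(s,[st["tcp_pos"]])[0];print(n,p)
    im=s["img"].copy();x,y=map(int,p);x0,y0=max(0,x-60),max(0,y-60)
    c=im[y0:y0+120,x0:x0+120];c=cv2.resize(c,None,fx=5,fy=5,interpolation=cv2.INTER_CUBIC);cv2.drawMarker(c,(int((p[0]-x0)*5),int((p[1]-y0)*5)),(0,0,255),0,12,1);cv2.imwrite(f"pics/{n}1.png",c);print(x0,y0)
E
```

```text
time: 2.1
tcp_pos: [506.4, -246.0, 206.5]
orientation: [-1.29, 1.157, 1.287]
contact_force: [-0.1, 0.1, -0.0]
width: 39.9
t 2.1 tcp [ 506.4 -246.   206.5] w 39.9 F [-0.1  0.1 -0. ] jawyaw 1.679 xax [ 0.    -0.002 -1.   ] q7 2.22
shift [16.5 -0.3  2.2] twist 0.0
scene [179.31624336 110.07535449]
119 50
top [394.75242676 193.93322058]
334 133
```

View pics/scene1.png

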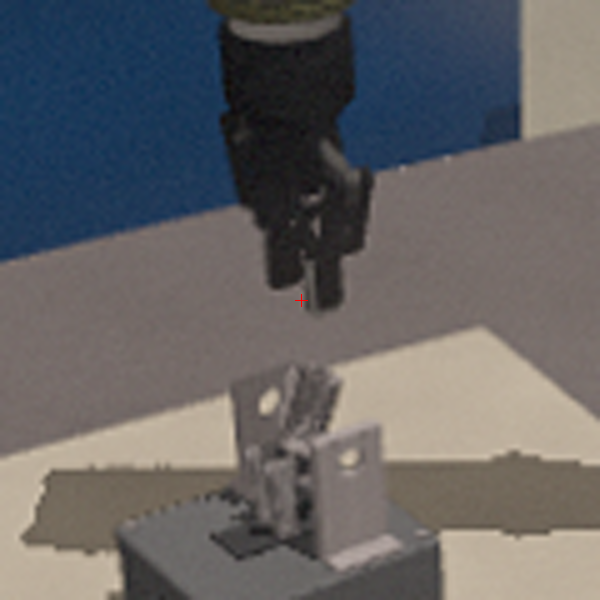

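View pics/top1.png

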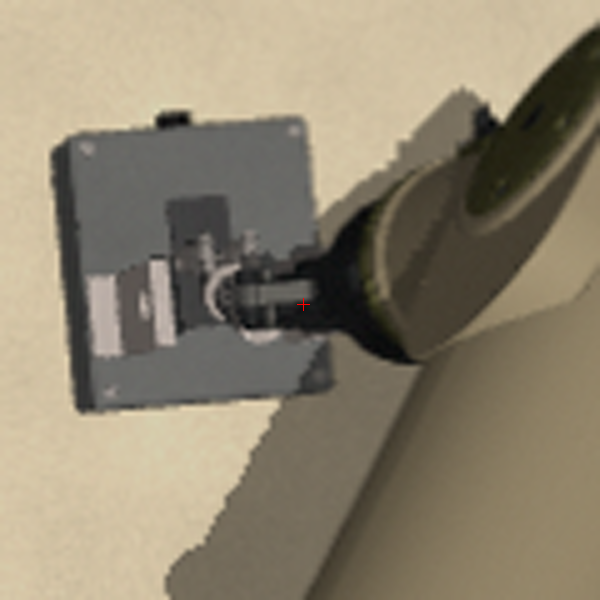

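The scene view shows the fingertips at crop (283,288) and (325,310), straddling the predicted TCP (301,300). So the scene camera agrees with the robot to about 1 px. Next I'll check the box pose from the lever tip and bores.

Run:
```python
from h import *
t=pickle.load(open("top0.pkl","rb"));s=pickle.load(open("scene0.pkl","rb"))
f=lambda P,x,y,k:np.array([[x+(u+.5)/k-.5,y+(v+.5)/k-.5] for u,v in P])
c,sn=np.cos(BY),np.sin(BY);A=np.array([[c,sn],[-sn,c]])
loc=lambda W:(np.atleast_2d(W)[:,:2]-BO[:2])@A.T
def rep(n,W,exp): print(n,W.round(1),"local",loc(W).round(1),"expected",exp)
rep("levertop/top",onz(t,f([(308,312)],335,145,6),160),(-42.4,0))
# scene bores: near ear outer face z123 and far ear inner face
rep("near bore outer/scene",onz(s,f([(354,188)],130,110,6),123),(-27,52))
rep("far bore inner/scene",onz(s,f([(263,122)],130,110,6),123),(-27,-42))
rep("near ear top outer corners/scene",onz(s,f([(318,165),(390,150)],130,110,6),142),"(-4,52),(-50,52)")
rep("far ear top /scene",onz(s,f([(212,100),(218,107)],130,110,6),142),"(-4,-52)/(-4,-42)")
rep("box top corners/scene",onz(s,f([(207,390),(463,288),(78,282)],130,110,6),60),"(80,70),(-80,70),(80,-70)")
rep("ear top left mid/top",onz(t,f([(189.5,290)],335,145,6),142),(-27,47))
rep("ear top right mid/top",onz(t,f([(399,273)],335,145,6),142),(-27,-47))
rep("screws mean top",onz(t,f([(237,240.5)],335,145,6),60),(0,0))
im=cv2.resize(s["img"][118:190,135:210],None,fx=8,fy=8,interpolation=cv2.INTER_CUBIC);cv2.imwrite("pics/sb8.png",im)
```

```text
levertop/top [[ 500.2 -242.2  160. ]] local [[-40.8   2.2]] expected (-42.4, 0)
near bore outer/scene [[ 503.7 -200.3  123. ]] local [[-32.8  43.5]] expected (-27, 52)
far bore inner/scene [[ 514.1 -288.7  123. ]] local [[-32.  -45.6]] expected (-27, -42)
near ear top outer corners/scene [[ 522.5 -199.8  142. ]
 [ 485.  -194.9  142. ]] local [[-14.   42. ]
 [-50.8  50.9]] expected (-4,52),(-50,52)
far ear top /scene [[ 540.2 -291.7  142. ]
 [ 540.6 -282.9  142. ]] local [[ -6.4 -51.3]
 [ -5.  -42.6]] expected (-4,-52)/(-4,-42)
box top corners/scene [[ 608.  -159.6   60. ]
 [ 455.8 -178.5   60. ]
 [ 625.5 -289.    60. ]] local [[ 75.3  72.7]
 [-78.   70.3]
 [ 78.8 -57.8]] expected (80,70),(-80,70),(80,-70)
ear top left mid/top [[ 510.1 -195.   142. ]] local [[-25.9  48.1]] expected (-27, 47)
ear top right mid/top [[ 520.2 -288.2  142. ]] local [[-25.9 -45.7]] expected (-27, -47)
screws mean top [[ 542.1 -238.7   60. ]] local [[1.3 1.2]] expected (0, 0)
```

View pics/sb8.png

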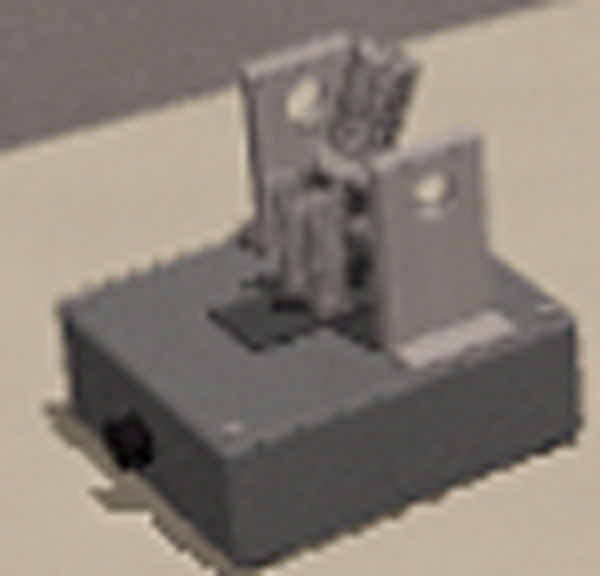

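```bash
sed -i 's/BO=np.array.*;BY/BO=np.array([541.5,-239.,0]);BY/' h.py
python3 - <<'E'
from h import *
g=boxpt(-36,0,0);move([g[0],g[1],128],BY+np.pi/2)
E
```

```text
t 2.2 tcp [ 503.6 -250.7  204.5] w 40.1 F [-0.3 -0.6  0.4] jawyaw 1.67 xax [-0.005 -0.005 -1.   ] q7 2.22
shift [76.5 -3.3  7.9] twist -0.009
```

```bash
python3 -m creep '[{"x":10,"y":-3,"z":8,"twist":-0.009,"fingers":47},{"x":35,"y":-3,"z":8,"twist":-0.009,"fingers":47},{"x":35,"y":-3,"z":8,"twist":-0.009,"fingers":47}]'
python3 - <<'E'
from h import *
from cell import manip
s=manip.snapshot("scene");pickle.dump(s,open("scene2.pkl","wb"))
cv2.imwrite("pics/scene2.png",cv2.resize(s["img"][70:190,125:225],None,fx=5,fy=5,interpolation=cv2.INTER_CUBIC))
g=boxpt(-36,0,0);move([g[0],g[1],128],BY+np.pi/2)
E
```

```text
time: 2.58
tcp_pos: [504.8, -239.9, 167.3]
orientation: [-1.288, 1.163, 1.296]
contact_force: [0.3, 0.3, -0.1]
width: 40.1
t 2.62 tcp [ 505.4 -240.7  168.7] w 40.2 F [ 0.1 -0.4  0.7] jawyaw 1.681 xax [-0.007 -0.003 -1.   ] q7 2.22
shift [40.7 -0.3 -2.1] twist 0.003
```

View pics/scene2.png

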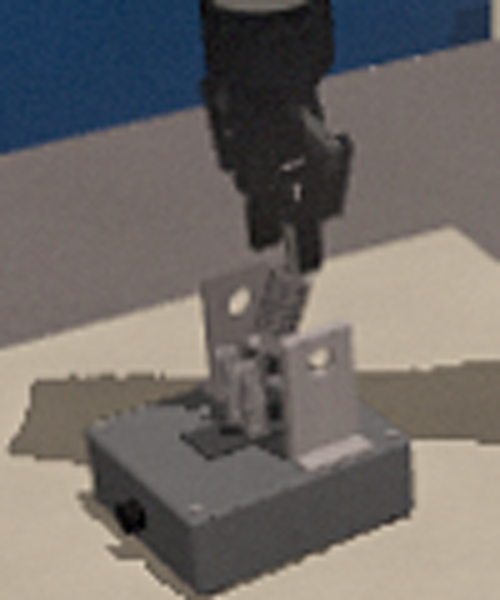

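The fingers, tips at about (265,245) and (312,270), straddle the collar top at (290,275). I'll descend and close.

```bash
python3 -m creep '[{"x":14,"y":0,"z":-2,"twist":0,"fingers":47},{"x":28,"y":0,"z":-2,"twist":0,"fingers":47},{"x":40,"y":0,"z":-2,"twist":0,"fingers":47},{"x":40,"y":0,"z":-2,"twist":0,"fingers":20},{"x":40,"y":0,"z":-2,"twist":0,"fingers":10},{"x":40,"y":0,"z":-2,"twist":0,"fingers":10},{"x":40,"y":0,"z":-2,"twist":0,"fingers":10}]'
python3 - <<'E'
from h import *
move([0,0,0],BY+np.pi/2)
E
```

```text
time: 3.5
tcp_pos: [504.8, -242.1, 128.3]
orientation: [-1.288, 1.162, 1.296]
contact_force: [-3.4, 4.1, -6.0]
width: 24.5
t 3.5 tcp [ 504.8 -242.1  128.3] w 24.5 F [-3.4  4.1 -6. ] jawyaw 1.682 xax [-0.008 -0.002 -1.   ] q7 2.25
shift [131.9 473.8 296.7] twist 0.003
```

```bash
python3 -m creep '[{"x":-5,"y":2,"z":0,"twist":0,"fingers":10},{"x":-10,"y":4.5,"z":0,"twist":0,"fingers":10},{"x":-15.5,"y":7,"z":0,"twist":0,"fingers":10},{"x":-15.5,"y":7,"z":0,"twist":0,"fingers":10}]'
python3 - <<'E'
from h import *
from cell import manip
s=manip.snapshot("scene");pickle.dump(s,open("scene3.pkl","wb"))
cv2.imwrite("pics/scene3.png",cv2.resize(s["img"][70:190,125:225],None,fx=5,fy=5,interpolation=cv2.INTER_CUBIC))
move([0,0,0],BY+np.pi/2)
E
```

```text
time: 4.0
tcp_pos: [498.0, -242.8, 144.3]
orientation: [-1.288, 1.162, 1.295]
contact_force: [0.2, 3.4, -8.5]
width: 24.5
t 4.05 tcp [ 498.1 -242.7  144. ] w 24.5 F [-0.2  2.4 -8.6] jawyaw 1.682 xax [-0.008 -0.002 -1.   ] q7 2.24
shift [147.3 466.9 296.7] twist 0.003
```

View pics/scene3.png

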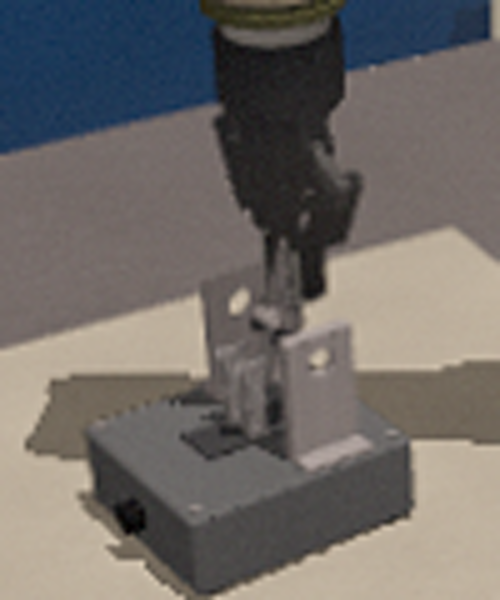

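The collar is lifted: the flange at (275,320) is up off the gate. I'll swing it over now.

```bash
python3 -m creep '[{"x":-5,"y":-14,"z":0,"twist":0,"fingers":10},{"x":-8,"y":-28,"z":0,"twist":0,"fingers":10},{"x":-9,"y":-43,"z":0,"twist":0,"fingers":10},{"x":-8,"y":-57,"z":0,"twist":0,"fingers":10},{"x":-5,"y":-72,"z":0,"twist":0,"fingers":10},{"x":0,"y":-86,"z":0,"twist":0,"fingers":10},{"x":0,"y":-86,"z":0,"twist":0,"fingers":10},{"x":0,"y":-86,"z":0,"twist":0,"fingers":10}]'
python3 - <<'E'
from h import *
from cell import manip
s=manip.snapshot("scene");pickle.dump(s,open("scene4.pkl","wb"))
cv2.imwrite("pics/scene4.png",cv2.resize(s["img"][70:190,125:225],None,fx=5,fy=5,interpolation=cv2.INTER_CUBIC))
move([0,0,0],BY+np.pi/2)
E
```

```text
time: 5.05
tcp_pos: [583.7, -233.4, 143.5]
orientation: [-1.288, 1.162, 1.295]
contact_force: [-3.1, 2.6, -6.3]
width: 24.2
t 5.1 tcp [ 583.7 -233.4  143.7] w 24.6 F [-1.8  2.4 -5.8] jawyaw 1.682 xax [-0.007 -0.002 -1.   ] q7 2.21
shift [147.1 553.3 296.7] twist 0.003
```

View pics/scene4.png

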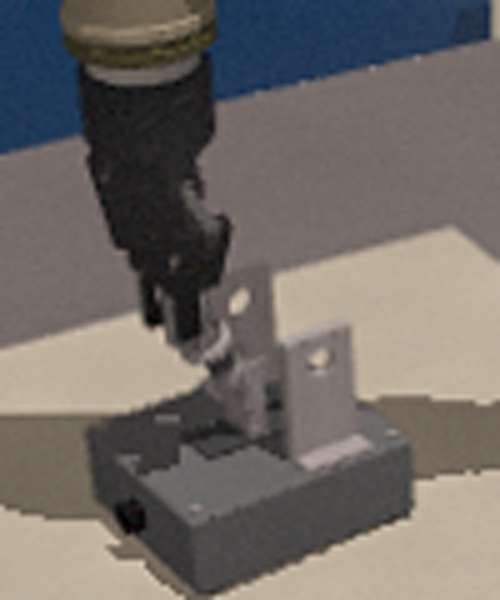

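```bash
python3 -m creep '[{"x":5,"y":-1,"z":0,"twist":0,"fingers":10},{"x":10,"y":2,"z":0,"twist":0,"fingers":10},{"x":15.5,"y":5,"z":0,"twist":0,"fingers":10},{"x":15.5,"y":5,"z":0,"twist":0,"fingers":10},{"x":15.5,"y":5,"z":0,"twist":0,"fingers":55},{"x":15.5,"y":5,"z":0,"twist":0,"fingers":55},{"x":-5,"y":5,"z":0,"twist":0,"fingers":55},{"x":-50,"y":5,"z":0,"twist":0,"fingers":55}]'
python3 - <<'E'
from h import *
move([0,0,0],BY+np.pi/2)
E
```

```text
time: 6.1
tcp_pos: [578.1, -233.8, 193.3]
orientation: [-1.287, 1.163, 1.296]
contact_force: [0.5, -0.2, 0.1]
width: 47.0
t 6.1 tcp [ 578.1 -233.8  193.3] w 47.0 F [ 0.5 -0.2  0.1] jawyaw 1.681 xax [-0.009 -0.002 -1.   ] q7 2.19
shift [198.3 547.  296.2] twist 0.002
```

```bash
python3 -m creep '[{"x":-30,"y":5,"z":50,"twist":0,"fingers":55},{"x":-40,"y":5,"z":110,"twist":0,"fingers":55},{"x":-40,"y":5,"z":170,"twist":0,"fingers":55},{"x":-40,"y":5,"z":230,"twist":0,"fingers":55},{"x":-40,"y":5,"z":280,"twist":0,"fingers":55},{"x":-40,"y":5,"z":280,"twist":0,"fingers":55}]'
python3 - <<'E'
from h import *
from cell import manip
for n in("scene","top"):
    s=manip.snapshot(n);pickle.dump(s,open(n+"5.pkl","wb"));im=s["img"]
    if n=="scene": c=cv2.resize(im[110:200,130:220],None,fx=6,fy=6,interpolation=cv2.INTER_CUBIC);c2=cv2.resize(im[220:300,200:310],None,fx=6,fy=6,interpolation=cv2.INTER_CUBIC)
    else: c=cv2.resize(im[145:225,335:415],None,fx=7,fy=7,interpolation=cv2.INTER_CUBIC);c2=cv2.resize(im[135:220,175:245],None,fx=6,fy=6,interpolation=cv2.INTER_CUBIC)
    cv2.imwrite(f"pics/{n}5b.png",c);cv2.imwrite(f"pics/{n}5t.png",c2)
    if n=="top":
        g=im.max(2)
        for v in range(146,188,4): print(v,g[v,196:222].tolist())
E
```

```text
time: 6.85
tcp_pos: [542.5, 49.2, 233.7]
orientation: [-1.291, 1.156, 1.302]
contact_force: [0.5, -1.7, 0.2]
width: 46.9
146 [121, 121, 121, 120, 123, 122, 123, 121, 122, 121, 121, 122, 121, 121, 121, 121, 122, 123, 121, 121, 122, 121, 121, 120, 121, 122]
150 [119, 119, 120, 128, 98, 92, 115, 146, 148, 120, 79, 99, 120, 122, 122, 121, 78, 58, 65, 67, 70, 111, 122, 122, 122, 122]
154 [118, 122, 123, 123, 76, 56, 126, 150, 154, 138, 100, 72, 115, 124, 124, 123, 112, 71, 62, 66, 66, 110, 121, 121, 122, 122]
158 [123, 108, 114, 118, 120, 120, 119, 144, 157, 145, 113, 76, 65, 66, 66, 109, 122, 122, 122, 121, 124, 123, 123, 123, 122, 123]
162 [123, 122, 122, 123, 123, 123, 119, 140, 157, 149, 120, 77, 66, 66, 68, 112, 124, 124, 124, 123, 123, 124, 122, 123, 123, 124]
166 [123, 123, 123, 122, 123, 123, 123, 135, 150, 152, 130, 87, 69, 67, 67, 70, 113, 124, 124, 124, 124, 123, 123, 123, 123, 123]
170 [123, 123, 125, 124, 123, 123, 123, 132, 149, 154, 137, 100, 74, 71, 69, 111, 124, 124, 124, 123, 123, 123, 123, 125, 124, 123]
174 [124, 124, 124, 125, 125, 125, 125, 115, 142, 156, 143, 112, 74, 67, 69, 68, 113, 124, 122, 124, 123, 124, 124, 124, 123, 124]
178 [125, 126, 125, 124, 124, 125, 125, 108, 136, 152, 147, 120, 78, 67, 69, 68, 112, 123, 124, 123, 124, 123, 124, 124, 124, 123]
182 [125, 124, 123, 124, 124, 124, 124, 124, 147, 154, 123, 118, 88, 70, 68, 70, 114, 124, 126, 123, 123, 124, 123, 124, 123, 123]
186 [124, 122, 123, 124, 90, 61, 65, 68, 91, 143, 157, 138, 99, 73, 68, 83, 117, 124, 125, 125, 124, 124, 123, 124, 124, 123]
```

View pics/scene5b.png

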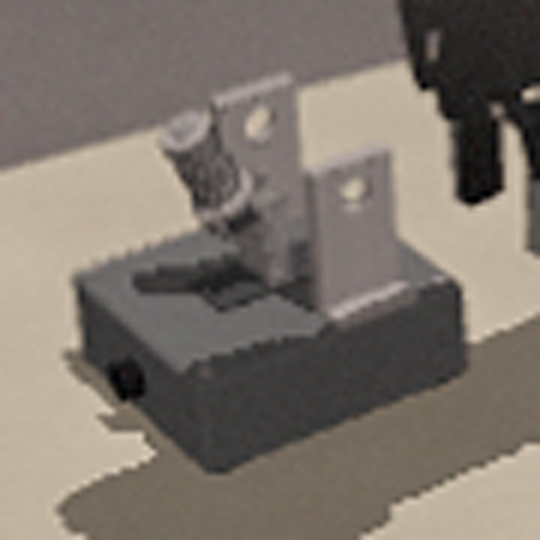

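View pics/top5b.png

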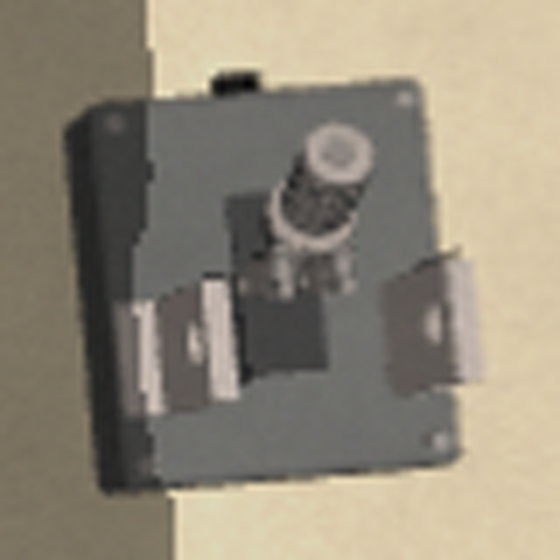

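View pics/scene5t.png

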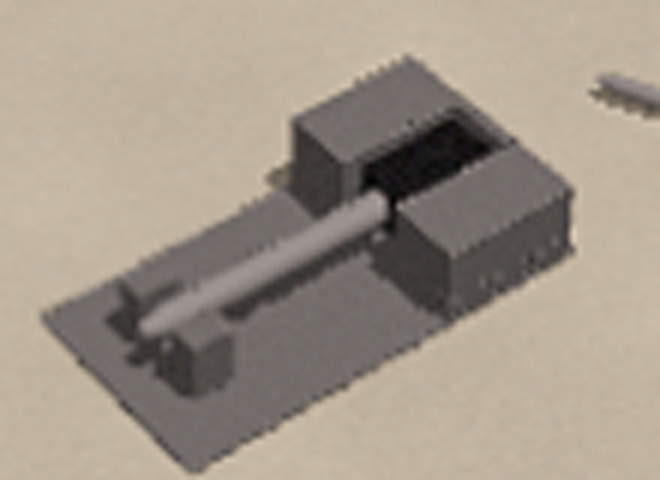

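View pics/top5t.png

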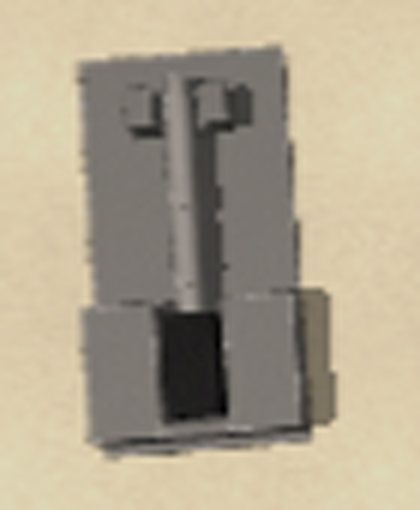

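The scene crop shows the lever leaning to the far side with its flange down at (228,205). The start pose looked the same mirrored, so it appears locked. The top crop has the pin shaft running from (178,80) to (195,305).

Run:
```python
from h import *
t=pickle.load(open("top5.pkl","rb"));s=pickle.load(open("scene5.pkl","rb"))
f=lambda P,x,y,k:np.array([[x+(u+.5)/k-.5,y+(v+.5)/k-.5] for u,v in P])
print("shaft top",onz(t,[(204.7,158),(205.0,166),(205.4,178)],27).round(1))
print("shaft scene",onz(s,f([(165,318),(365,205),(265,262)],200,220,6),27).round(1))
print("shoulder top",onz(t,f([(192,312)],175,135,6),30).round(1))
print("tray corners top",onz(t,f([(80,62),(282,45)],175,135,6),4).round(1),"pocket top", onz(t,f([(85,308),(297,290),(308,430),(88,438)],175,135,6),42).round(1))
print("tray corners scene",onz(s,f([(193,472),(42,318)],200,220,6),4).round(1),"pocket",onz(s,f([(408,58),(573,190),(447,250),(293,122)],200,220,6),42).round(1))
# box check
print("lever tip top",onz(t,f([(340,152)],335,145,7),160).round(1),boxpt(42.4,0,160).round(1))
print("lever tip scene",onz(s,f([(188,130)],130,110,6),160).round(1))
print("ears", onz(t,f([(221,340),(460,318)],335,145,7),142).round(1),boxpt(-27,47,0),boxpt(-27,-47,0))
```

```text
shaft top [[611.6 253.5  27. ]
 [587.8 251.7  27. ]
 [552.2 249.2  27. ]]
shaft scene [[631.1 253.6  27. ]
 [528.8 240.3  27. ]
 [581.2 247.3  27. ]]
shoulder top [[526.6 244.3  30. ]]
tray corners top [[654.2 309.3   4. ]
 [665.5 207.7   4. ]] pocket top [[526.  294.5  42. ]
 [537.5 192.2  42. ]
 [469.9 184.6  42. ]
 [463.1 290.5  42. ]]
tray corners scene [[652.  310.6   4. ]
 [663.  208.4   4. ]] pocket [[472.1 186.4  42. ]
 [460.7 290.2  42. ]
 [524.1 292.1  42. ]
 [536.  195.7  42. ]]
lever tip top [[ 579.7 -234.6  160. ]] [ 583.7 -234.4  160. ]
lever tip scene [[ 575.4 -236.2  160. ]]
ears [[ 509.5 -194.9  142. ]
 [ 520.3 -286.1  142. ]] [ 509.591173   -195.18417228    0.        ] [ 519.72344901 -288.63649693    0.        ]
```

Run:
```python
from h import *
move([559.5,247.3,60],.108+np.pi/2)
```

```text
t 6.95 tcp [543.1  43.7 233.9] w 46.7 F [-0.3 -0.6  0.6] jawyaw 1.682 xax [-0.008 -0.002 -1.   ] q7 1.63
shift [173.3 -40.2 200.8] twist 0.003
```

```bash
python3 -m creep '[{"x":20,"y":-10,"z":50,"twist":0,"fingers":45},{"x":60,"y":-20,"z":100,"twist":0,"fingers":45},{"x":90,"y":-30,"z":150,"twist":0,"fingers":45},{"x":120,"y":-40,"z":201,"twist":0,"fingers":45},{"x":173,"y":-40,"z":201,"twist":0,"fingers":45},{"x":173,"y":-40,"z":201,"twist":0,"fingers":45},{"x":173,"y":-40,"z":201,"twist":0,"fingers":45}]'
python3 - <<'E'
from h import *
from cell import manip
s=manip.snapshot("scene");pickle.dump(s,open("scene6.pkl","wb"))
cv2.imwrite("pics/scene6.png",cv2.resize(s["img"][170:300,190:310],None,fx=5,fy=4.6,interpolation=cv2.INTER_CUBIC))
move([559.5,247.3,15],.108+np.pi/2)
E
```

```text
time: 7.82
tcp_pos: [561.3, 245.3, 62.4]
orientation: [-1.287, 1.162, 1.291]
contact_force: [0.8, -0.3, 1.0]
width: 38.4
t 7.88 tcp [561.7 245.9  63.2] w 38.4 F [ 0.6 -0.  -0.2] jawyaw 1.678 xax [-0.004 -0.001 -1.   ] q7 1.36
shift [48.2  1.8  1.6] twist -0.001
```

View pics/scene6.png

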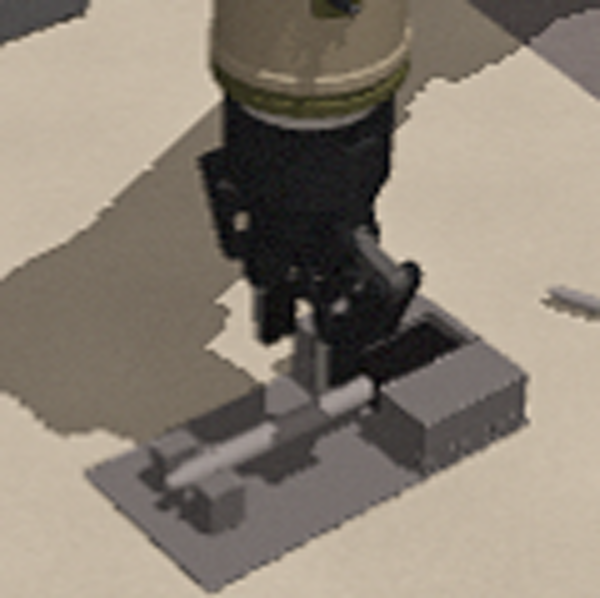

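The fingers (tips at about (275,335) and (335,395)) straddle the shaft between pocket and rest. I'll descend and grip.

```bash
python3 -m creep '[{"x":16,"y":2,"z":1.6,"twist":0,"fingers":45},{"x":32,"y":2,"z":1.6,"twist":0,"fingers":45},{"x":48,"y":2,"z":1.6,"twist":0,"fingers":45},{"x":48,"y":2,"z":1.6,"twist":0,"fingers":45},{"x":48,"y":2,"z":1.6,"twist":0,"fingers":0},{"x":48,"y":2,"z":1.6,"twist":0,"fingers":0},{"x":48,"y":2,"z":1.6,"twist":0,"fingers":0},{"x":48,"y":2,"z":1.6,"twist":0,"fingers":0}]'
python3 - <<'E'
from h import *
move([559.5,247.3,150],.108+np.pi/2)
E
```

```text
time: 8.88
tcp_pos: [559.7, 247.4, 15.6]
orientation: [-1.287, 1.159, 1.29]
contact_force: [1.4, -0.4, 0.9]
width: 12.0
t 8.88 tcp [559.7 247.4  15.6] w 12.0 F [ 1.4 -0.4  0.9] jawyaw 1.678 xax [-0.003 -0.001 -1.   ] q7 1.37
shift [-1.343e+02  6.000e-01 -1.000e-01] twist -0.001
```

```bash
python3 -m creep '[{"x":-10,"y":0,"z":0,"twist":0,"fingers":0},{"x":-30,"y":0,"z":0,"twist":0,"fingers":0},{"x":-70,"y":0,"z":0,"twist":0,"fingers":0},{"x":-80,"y":10,"z":-45,"twist":0.17,"fingers":0},{"x":-80,"y":20,"z":-90,"twist":0.35,"fingers":0},{"x":-80,"y":35,"z":-130,"twist":0.52,"fingers":0},{"x":-80,"y":45,"z":-170,"twist":0.7,"fingers":0},{"x":-80,"y":52,"z":-202,"twist":0.87,"fingers":0}]'
python3 - <<'E'
from h import *
from cell import manip
s=manip.snapshot("scene");cv2.imwrite("pics/scene7.png",cv2.resize(s["img"][130:290,150:330],None,fx=4,fy=3.7,interpolation=cv2.INTER_CUBIC))
move([530,40,100],.108)
E
```

```text
time: 9.88
tcp_pos: [529.9, 39.3, 97.5]
orientation: [-0.625, 1.48, 0.627]
contact_force: [-0.1, 0.4, -1.1]
width: 11.4
t 9.93 tcp [529.6  34.   97.7] w 11.6 F [-0.4 -4.6 -1.2] jawyaw 0.787 xax [-0.001 -0.002 -1.   ] q7 0.85
shift [-2.4  3.9  4.6] twist 0.679
```

View pics/scene7.png

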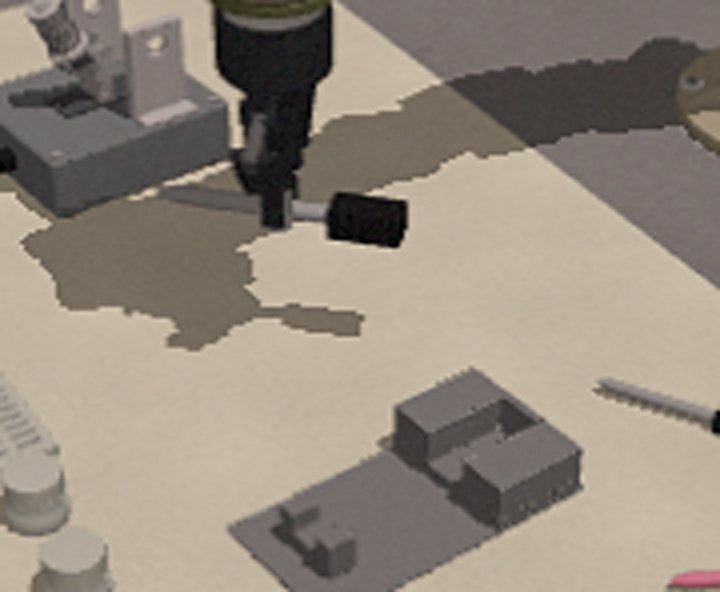

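The pin is held level with its handle at (370,220) and the tray is empty. I'll finish the turn, then set it on the bench to regrip by the handle.

```bash
python3 -m creep '[{"x":0,"y":4,"z":4.6,"twist":0.17,"fingers":0},{"x":10,"y":4,"z":4.6,"twist":0.35,"fingers":0},{"x":35,"y":4,"z":4.6,"twist":0.52,"fingers":0},{"x":60,"y":4,"z":4.6,"twist":0.679,"fingers":0},{"x":80,"y":4,"z":4.6,"twist":0.679,"fingers":0},{"x":80,"y":4,"z":4.6,"twist":0.679,"fingers":0}]'
python3 - <<'E'
from h import *
move([530,40,3],.108)
E
```

```text
time: 10.68
tcp_pos: [529.1, 40.3, 17.4]
orientation: [-0.087, 1.572, 0.085]
contact_force: [-0.1, -0.2, -0.2]
width: 11.8
t 10.68 tcp [529.1  40.3  17.4] w 11.8 F [-0.1 -0.2 -0.2] jawyaw 0.11 xax [-0.003 -0.002 -1.   ] q7 0.29
shift [14.4 -0.4  0.9] twist 0.002
```

```bash
python3 -m creep '[{"x":7,"y":0,"z":0,"twist":0,"fingers":0},{"x":14,"y":0,"z":0,"twist":0,"fingers":0},{"x":14,"y":0,"z":0,"twist":0,"fingers":0}]'
python3 - <<'E'
from h import *
move([530,40,2],.108)
E
```

```text
time: 11.05
tcp_pos: [528.9, 40.3, 3.3]
orientation: [-0.087, 1.573, 0.085]
contact_force: [-0.1, 0.5, -0.9]
width: 11.7
t 11.05 tcp [528.9  40.3   3.3] w 11.7 F [-0.1  0.5 -0.9] jawyaw 0.11 xax [-0.004 -0.002 -1.   ] q7 0.3
shift [ 1.3 -0.5  1.1] twist 0.002
```

```bash
python3 -m creep '[{"x":0.5,"y":0,"z":0,"twist":0,"fingers":35},{"x":0.5,"y":0,"z":0,"twist":0,"fingers":50},{"x":0.5,"y":0,"z":0,"twist":0,"fingers":50},{"x":-30,"y":0,"z":0,"twist":0,"fingers":50},{"x":-80,"y":20,"z":0,"twist":0,"fingers":50},{"x":-90,"y":75,"z":0,"twist":0,"fingers":50},{"x":-90,"y":135,"z":0,"twist":0,"fingers":50},{"x":-90,"y":135,"z":0,"twist":0,"fingers":50}]'
python3 - <<'E'
from h import *
from cell import manip
for n in("scene","top"):
    s=manip.snapshot(n);pickle.dump(s,open(n+"8.pkl","wb"));im=s["img"]
    c=im[130:250,180:300] if n=="scene" else im[150:240,230:350]
    cv2.imwrite(f"pics/{n}8.png",cv2.resize(c,None,fx=5,fy=5,interpolation=cv2.INTER_CUBIC))
move([530,40,2],.108)
E
```

```text
time: 12.05
tcp_pos: [513.1, 181.4, 93.1]
orientation: [-0.093, 1.573, 0.095]
contact_force: [-0.0, -0.7, 0.2]
width: 42.5
t 12.15 tcp [514.2 175.1  93.1] w 42.5 F [-0.4 -0.2  1.1] jawyaw 0.112 xax [-0.004 -0.002 -1.   ] q7 -0.03
shift [  91.3 -135.9    1. ] twist 0.004
```

View pics/scene8.png

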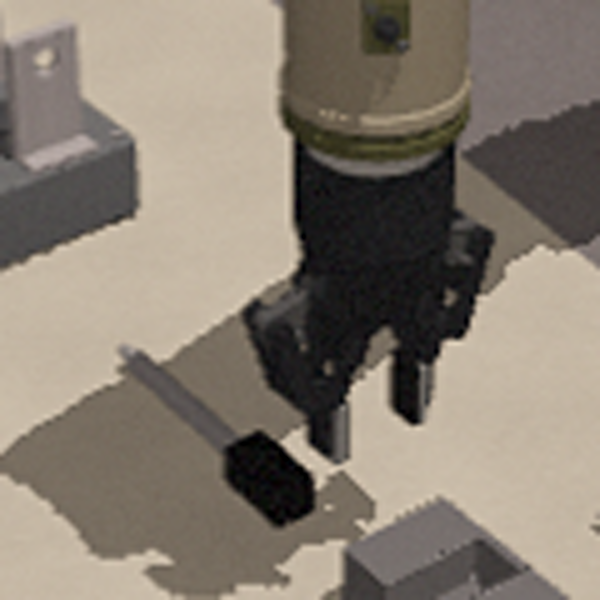

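View pics/top8.png

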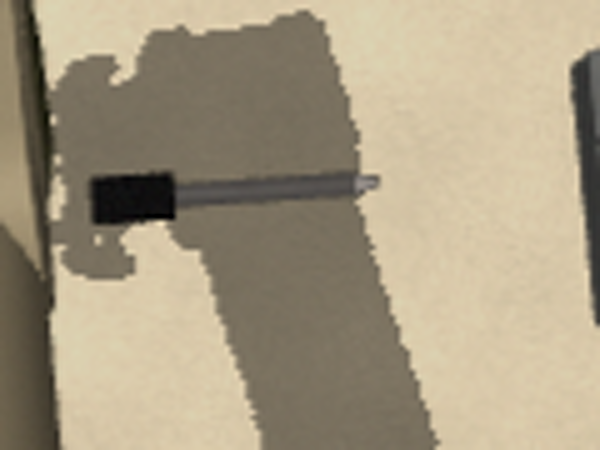

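The pin lies flat on the bench in the top crop: tip at (380,182), shoulder (173,194), handle end (92,201).

Run:
```python
from h import *
t=pickle.load(open("top8.pkl","rb"));s=pickle.load(open("scene8.pkl","rb"))
f=lambda P,x,y,k:np.array([[x+(u+.5)/k-.5,y+(v+.5)/k-.5] for u,v in P])
P=onz(t,f([(380,182),(173,191),(173,194)],230,150,5),13);print(P.round(1))
print("handle top",onz(t,f([(92,178),(173,173),(175,216),(93,222)],230,150,5),26).round(1),onz(t,f([(92,178),(173,173),(175,216),(93,222)],230,150,5),26).mean(0))
S=onz(s,f([(122,350),(228,440)],180,130,5),13);print("scene tip, shoulder",S.round(1))
a=(P[0]-P[1]);print(np.arctan2(a[1],a[0])+np.pi/2); b=S[0]-S[1];print(np.arctan2(b[1],b[0])+np.pi/2)
exp=np.array([528.9,40.3,0])+np.outer([60,35,-85],[-.108,.994,0]);print("expected hc,shoulder,tip",exp.round(1))
```

```text
[[538.  -47.5  13. ]
 [529.3  75.3  13. ]
 [527.5  75.3  13. ]]
handle top [[534.4 123.2  26. ]
 [538.6  75.7  26. ]
 [513.3  73.8  26. ]
 [508.4 121.8  26. ]] [523.66738745  98.62476008  26.        ]
scene tip, shoulder [[536.5 -46.3  13. ]
 [524.7  57.2  13. ]]
0.07070150128531805
0.11318380485437096
expected hc,shoulder,tip [[522.4  99.9   0. ]
 [525.1  75.1   0. ]
 [538.1 -44.2   0. ]]
```

Run:
```python
from h import *
move([523,100,40],.105)
```

```text
t 12.15 tcp [514.2 175.1  93.1] w 42.5 F [-0.4 -0.2  1.1] jawyaw 0.112 xax [-0.004 -0.002 -1.   ] q7 -0.03
shift [ 53.2 -75.6   0.6] twist 0.007
```

```bash
python3 -m creep '[{"x":0,"y":-40,"z":0.6,"twist":0,"fingers":50},{"x":20,"y":-75.6,"z":0.6,"twist":0,"fingers":50},{"x":53,"y":-75.6,"z":0.6,"twist":0,"fingers":50},{"x":53,"y":-75.6,"z":0.6,"twist":0,"fingers":50},{"x":53,"y":-75.6,"z":0.6,"twist":0,"fingers":50}]'
python3 - <<'E'
from h import *
move([523,100,2],.105)
E
```

```text
time: 12.78
tcp_pos: [523.5, 99.3, 41.1]
orientation: [-0.089, 1.572, 0.085]
contact_force: [0.6, 0.3, -0.3]
width: 42.9
t 12.78 tcp [523.5  99.3  41.1] w 42.9 F [ 0.6  0.3 -0.3] jawyaw 0.111 xax [-0.003 -0.002 -1.   ] q7 0.15
shift [39.1  0.8 -0.3] twist 0.006
```

```bash
python3 -m creep '[{"x":20,"y":0.8,"z":0,"twist":0,"fingers":50},{"x":38.5,"y":0.8,"z":0,"twist":0,"fingers":50},{"x":38.5,"y":0.8,"z":0,"twist":0,"fingers":50},{"x":38.5,"y":0.8,"z":0,"twist":0,"fingers":15},{"x":38.5,"y":0.8,"z":0,"twist":0,"fingers":15},{"x":38.5,"y":0.8,"z":0,"twist":0,"fingers":15},{"x":38.5,"y":0.8,"z":0,"twist":0,"fingers":15},{"x":38.5,"y":0.8,"z":0,"twist":0,"fingers":15}]'
python3 - <<'E'
from h import *
move([523,100,2],.105)
E
```

```text
time: 13.78
tcp_pos: [523.4, 100.2, 2.8]
orientation: [-0.088, 1.572, 0.086]
contact_force: [-1.2, -0.2, 1.6]
width: 24.8
t 13.78 tcp [523.4 100.2   2.8] w 24.8 F [-1.2 -0.2  1.6] jawyaw 0.111 xax [-0.003 -0.002 -1.   ] q7 0.19
shift [ 0.8 -0.1 -0.4] twist 0.006
```

```bash
sed -i 's/BO=np.array.*;BY/BO=np.array([541.,-239.,0]);BY/' h.py
python3 - <<'E'
from h import *
g=boxpt(-27,222,112.8);print(g);move(g,BY)
E
```

```text
[490.22789317 -21.20378064 112.8       ]
t 13.78 tcp [523.4 100.2   2.8] w 24.8 F [-1.2 -0.2  1.6] jawyaw 0.111 xax [-0.003 -0.002 -1.   ] q7 0.19
shift [-109.7 -117.1  -46.8] twist 0.003
```

```bash
python3 -m creep '[{"x":-10,"y":0,"z":0,"twist":0,"fingers":15},{"x":-40,"y":0,"z":0,"twist":0,"fingers":15},{"x":-80,"y":-20,"z":-10,"twist":0,"fingers":15},{"x":-110,"y":-50,"z":-25,"twist":0,"fingers":15},{"x":-110,"y":-85,"z":-40,"twist":0,"fingers":15},{"x":-110,"y":-117,"z":-47,"twist":0,"fingers":15},{"x":-110,"y":-117,"z":-47,"twist":0,"fingers":15},{"x":-110,"y":-117,"z":-47,"twist":0,"fingers":15}]'
python3 - <<'E'
from h import *
from cell import manip
for n in("scene","top"):
    s=manip.snapshot(n);pickle.dump(s,open(n+"9.pkl","wb"));im=s["img"]
    c=im[80:200,130:250] if n=="scene" else im[140:240,300:420]
    cv2.imwrite(f"pics/{n}9.png",cv2.resize(c,None,fx=6,fy=6 if n=="top" else 5,interpolation=cv2.INTER_CUBIC))
g=boxpt(-27,222,112.8);move(g,BY)
E
```

```text
time: 14.78
tcp_pos: [490.1, -20.6, 113.4]
orientation: [-0.088, 1.572, 0.086]
contact_force: [0.3, 1.2, -1.8]
width: 24.6
t 14.88 tcp [490.2 -20.  113.2] w 24.9 F [ 0.7  0.6 -1.7] jawyaw 0.112 xax [-0.003 -0.002 -1.   ] q7 0.28
shift [ 0.4 -1.2 -0.1] twist 0.004
```

View pics/scene9.png

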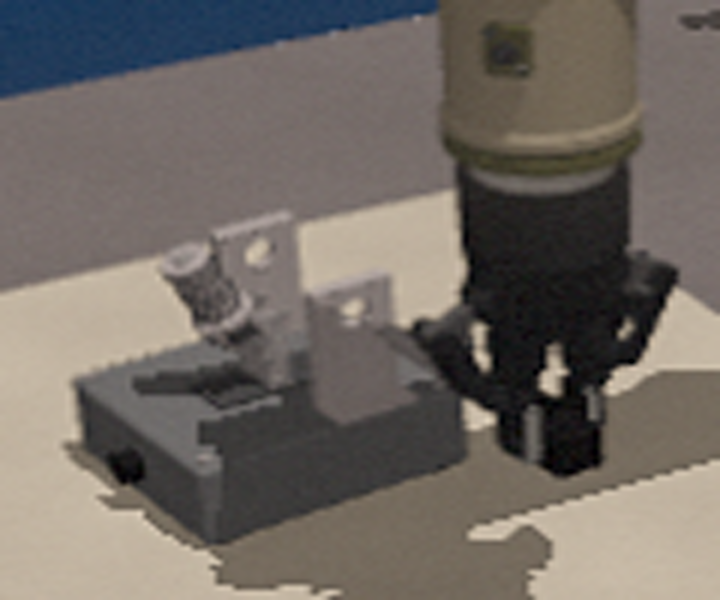

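View pics/top9.png

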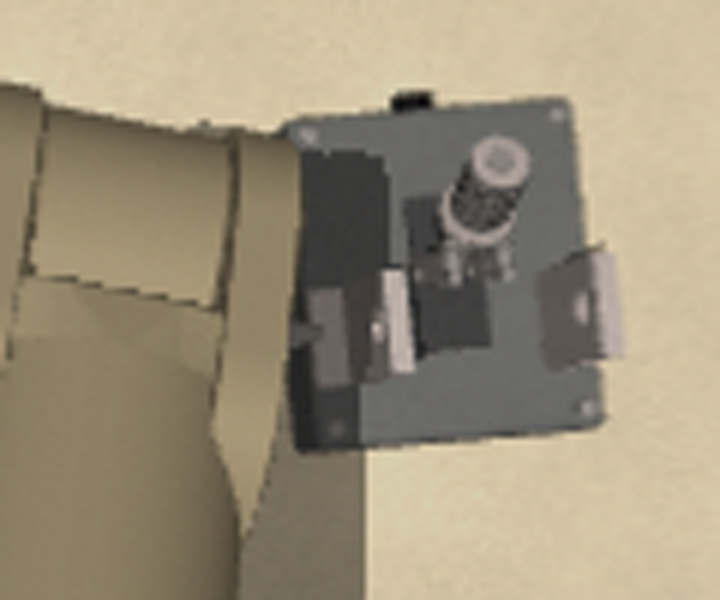

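Run:
```python
from h import *
t=pickle.load(open("top9.pkl","rb"));s=pickle.load(open("scene9.pkl","rb"))
f=lambda P,x,y,kx,ky:np.array([[x+(u+.5)/kx-.5,y+(v+.5)/ky-.5] for u,v in P])
c,sn=np.cos(BY),np.sin(BY);A=np.array([[c,sn],[-sn,c]])
loc=lambda W:((np.atleast_2d(W)[:,:2]-BO[:2])@A.T).round(1)
print("tip top",loc(onz(t,f([(320,333)],300,140,6,6),123)))
for n,p in dict(L=(378,328),R=(583,308)).items():
  for z in (114,120): print("bore",n,z,loc(onz(t,f([p],300,140,6,6),z)))
print("ear tops",loc(onz(t,f([(381,270),(403,268),(414,371),(394,375),(592,248),(613,248),(624,357),(603,357)],300,140,6,6),142)))
print("far bore scene (inner face y-42)",loc(onz(s,f([(260,250)],130,80,6,5),123)),"near",loc(onz(s,f([(354,307)],130,80,6,5),123)))
im=t["img"][185:205,350:405].max(2); 
print(t["img"][190:200,358:372].max(2));print(t["img"][186:198,392:402].max(2))
```

```text
tip top [[-27.7  78.4]]
bore L 114 [[-27.   49.7]]
bore L 120 [[-27.4  51.3]]
bore R 114 [[-25.5 -44.5]]
bore R 120 [[-25.9 -42.4]]
ear tops [[ -3.2  53. ]
 [ -3.1  43.2]
 [-49.   42.9]
 [-50.   51.9]
 [ -1.  -41.7]
 [ -1.8 -51.1]
 [-50.4 -50.8]
 [-49.6 -41.5]]
far bore scene (inner face y-42) [[-32.  -49.4]] near [[-32.7  42.9]]
[[ 65  65  66  65  67  92 163 186 186 180  56  39  66  65]
 [ 65  65  64  67  82  93 140 185 187 183  88  41  65  66]
 [ 68  67  67  68  94 128 142 186 184 183  90  41  67  66]
 [ 67  69  67  66 103 123 142 190 188 183 120  46  66  65]
 [ 70  68  68  66 188 157 120 191 189 188 122  45  66  66]
 [ 68  68  67  67 155 147 117 186 188 189 122  42  67  66]
 [ 68  67  68  67 124 138  96 190 187 185 153  51  66  67]
 [ 68  67  67  68  96  92  96 186 188 188 152  49  40  66]
 [ 68  67  67  66  92  93  95 184 184 186 183  59  40  63]
 [ 68  67  67  68  92  91  94 166 183 184 182  60  63 108]]
[[ 91  91  92  90  92  92 110 156 183 181]
 [ 92  90  92  91  92  92 111 157 184 181]
 [ 91  92  91  92 103 107  94 136 183 184]
 [ 91  92  91  97 125 140  86 125 183 181]
 [ 93  92  92 109 148 154  87 129 187 184]
 [ 95  94  94 111 158 164  98 137 189 187]
 [ 93  93  94 109 151 158  98 123 173 186]
 [ 93  93  92  93 120 142  93 122 172 185]
 [ 91  93  92  92  95 100  90 111 158 186]
 [ 93  92  92  92  91  92  92 110 155 182]
 [ 92  91  91  92  91  92  92 113 158 182]
 [ 92  91  91  92  91  93  93  94 139 187]]
```

In the top view the tip (320,333) and near bore (378,328) line up within about 0.5 mm in box x, and the far bore (583,308) within about 1.5 mm. I'll shift 1 mm in x and start inserting.

```bash
python3 -m creep '[{"x":0.4,"y":-8,"z":1,"twist":0,"fingers":15},{"x":0.4,"y":-18,"z":1,"twist":0,"fingers":15},{"x":0.4,"y":-26,"z":1,"twist":0,"fingers":15},{"x":0.4,"y":-32,"z":1,"twist":0,"fingers":15},{"x":0.4,"y":-38,"z":1,"twist":0,"fingers":15},{"x":0.4,"y":-38,"z":1,"twist":0,"fingers":15}]'
python3 - <<'E'
from h import *
move(boxpt(-27,77,112.8),BY)
E
```

```text
time: 15.62
tcp_pos: [495.4, -58.3, 112.9]
orientation: [-0.089, 1.572, 0.086]
contact_force: [0.9, -1.3, -2.2]
width: 24.9
t 15.62 tcp [495.4 -58.3 112.9] w 24.9 F [ 0.9 -1.3 -2.2] jawyaw 0.111 xax [-0.003 -0.002 -1.   ] q7 0.38
shift [   0.2 -107.6   -1.5] twist 0.003
```

```bash
python3 -m creep '[{"x":0,"y":-10,"z":0,"twist":0,"fingers":15},{"x":0,"y":-20,"z":0,"twist":0,"fingers":15},{"x":0,"y":-30,"z":0,"twist":0,"fingers":15},{"x":0,"y":-40,"z":0,"twist":0,"fingers":15},{"x":0,"y":-50,"z":0,"twist":0,"fingers":15},{"x":0,"y":-60,"z":0,"twist":0,"fingers":15},{"x":0,"y":-70,"z":0,"twist":0,"fingers":15},{"x":0,"y":-70,"z":0,"twist":0,"fingers":15}]'
python3 - <<'E'
from h import *
from cell import manip
for n in("scene","top"):
    s=manip.snapshot(n);im=s["img"]
    c=im[80:200,130:250] if n=="scene" else im[140:240,300:420]
    cv2.imwrite(f"pics/{n}10.png",cv2.resize(c,None,fx=6,fy=6 if n=="top" else 5,interpolation=cv2.INTER_CUBIC))
move(boxpt(-27,77,112.8),BY)
E
```

```text
time: 16.62
tcp_pos: [503.1, -129.0, 113.0]
orientation: [-0.088, 1.572, 0.085]
contact_force: [-0.7, -0.5, -0.7]
width: 25.0
t 16.73 tcp [ 503.2 -127.7  112.9] w 24.7 F [ 0.2  0.1 -1.5] jawyaw 0.111 xax [-0.003 -0.002 -1.   ] q7 0.55
shift [  0.1 -37.7  -1.5] twist 0.003
```

View pics/top10.png

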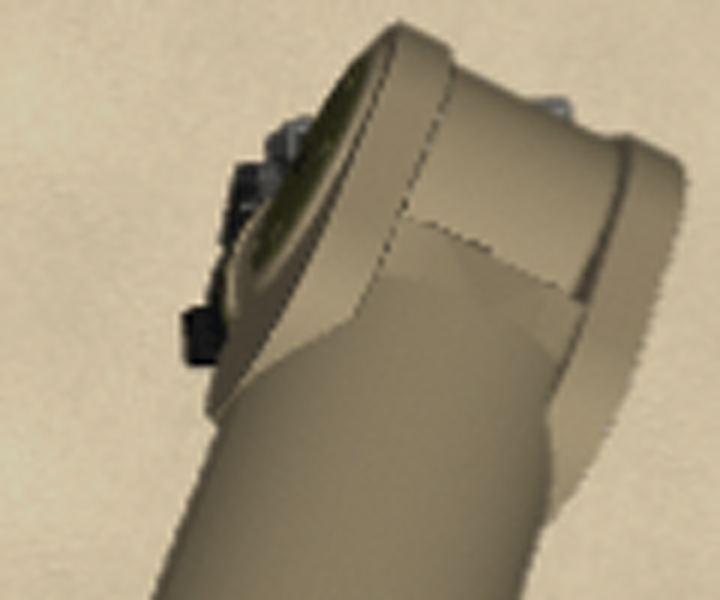

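View pics/scene10.png

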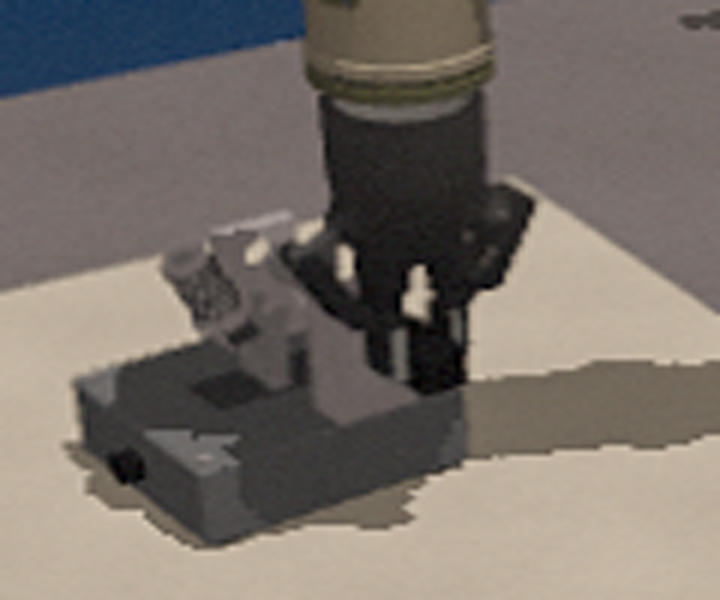

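```bash
python3 -m creep '[{"x":0,"y":-6,"z":0,"twist":0,"fingers":15},{"x":0,"y":-12,"z":0,"twist":0,"fingers":15},{"x":0,"y":-18,"z":0,"twist":0,"fingers":15},{"x":0,"y":-24,"z":0,"twist":0,"fingers":15},{"x":0,"y":-29,"z":0,"twist":0,"fingers":15},{"x":0,"y":-29,"z":0,"twist":0,"fingers":15}]'
```

```text
time: 17.48
tcp_pos: [506.3, -157.1, 112.9]
orientation: [-0.088, 1.572, 0.085]
contact_force: [-0.2, 0.1, -1.2]
width: 25.1
```

```bash
python3 -m creep '[{"x":0,"y":-2,"z":0,"twist":0,"fingers":15},{"x":0,"y":-4,"z":0,"twist":0,"fingers":15},{"x":0,"y":-6,"z":0,"twist":0,"fingers":15},{"x":0,"y":-6,"z":0,"twist":0,"fingers":15}]'; python3 -m creep '[{"x":0,"y":-1.5,"z":0,"twist":0,"fingers":15},{"x":0,"y":-3,"z":0,"twist":0,"fingers":15},{"x":0,"y":-3,"z":0,"twist":0,"fingers":15}]'
```

```text
time: 17.98
tcp_pos: [507.0, -163.3, 113.0]
orientation: [-0.088, 1.572, 0.085]
contact_force: [-0.9, -0.8, -1.9]
width: 24.9
time: 18.35
tcp_pos: [507.1, -163.7, 112.7]
orientation: [-0.087, 1.574, 0.09]
contact_force: [-2.6, 7.2, 1.9]
width: 24.8
```

```bash
python3 -m creep '[{"x":0,"y":-2,"z":0,"twist":0,"fingers":15},{"x":0,"y":-4,"z":0,"twist":0,"fingers":15},{"x":0,"y":-4,"z":0,"twist":0,"fingers":15}]'
```

```text
time: 18.73
tcp_pos: [507.3, -163.7, 112.2]
orientation: [-0.085, 1.575, 0.097]
contact_force: [-5.0, 12.4, 5.2]
width: 25.0
```

The hard stop is confirmed: about 12 N and no further travel. I'll release and retract.

```bash
python3 -m creep '[{"x":0,"y":0,"z":0,"twist":0,"fingers":15},{"x":0,"y":0,"z":0,"twist":0,"fingers":35},{"x":0,"y":0,"z":0,"twist":0,"fingers":55},{"x":0,"y":0,"z":0,"twist":0,"fingers":55},{"x":-15,"y":2,"z":0,"twist":0,"fingers":55},{"x":-40,"y":3,"z":0,"twist":0,"fingers":55},{"x":-80,"y":4,"z":0,"twist":0,"fingers":55},{"x":-120,"y":4,"z":0,"twist":0,"fingers":55}]'
python3 -m creep '[{"x":0,"y":50,"z":0,"twist":0,"fingers":55},{"x":0,"y":100,"z":0,"twist":0,"fingers":55},{"x":0,"y":160,"z":0,"twist":0,"fingers":55},{"x":0,"y":220,"z":0,"twist":0,"fingers":55},{"x":0,"y":270,"z":0,"twist":0,"fingers":55},{"x":0,"y":320,"z":0,"twist":0,"fingers":55},{"x":0,"y":320,"z":0,"twist":0,"fingers":55}]'
python3 - <<'E'
from h import *
from cell import manip
for n in("scene","top"):
    s=manip.snapshot(n);pickle.dump(s,open(n+"11.pkl","wb"));im=s["img"]
    cv2.imwrite(f"pics/{n}11f.png",im)
    c=im[100:200,130:230] if n=="scene" else im[140:230,320:420]
    cv2.imwrite(f"pics/{n}11.png",cv2.resize(c,None,fx=6,fy=6,interpolation=cv2.INTER_CUBIC))
E
```

```text
time: 19.73
tcp_pos: [507.5, -160.6, 234.5]
orientation: [-0.085, 1.575, 0.096]
contact_force: [0.3, 0.4, -0.4]
width: 46.8
time: 20.6
tcp_pos: [469.7, 161.9, 237.6]
orientation: [-0.091, 1.574, 0.103]
contact_force: [0.4, -0.7, 0.6]
width: 47.0
```

View pics/top11.png

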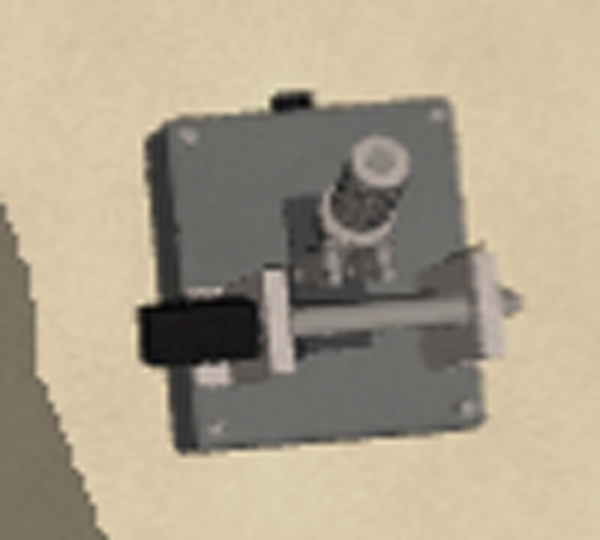

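View pics/scene11.png

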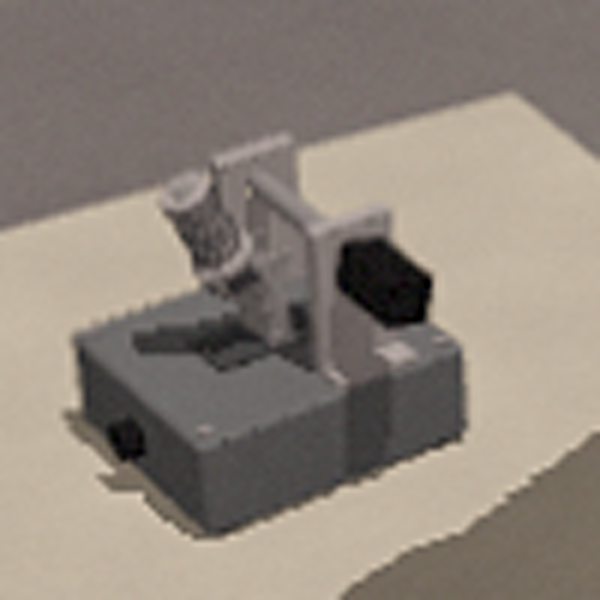

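View pics/top11f.png

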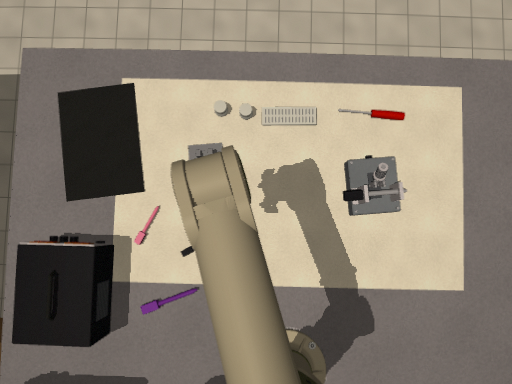

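The top crop shows the handle (200,330) against the near ear and the tip (515,303) sticking out past the far ear. The bystanders are unmoved. As a last number, I'll check that the collar is down and the shoulder seated.

Run:
```python
from h import *
f=lambda P,x,y,k:np.array([[x+(u+.5)/k-.5,y+(v+.5)/k-.5] for u,v in P])
for n,org,pts in (("top11",(320,140),[(380,160),(357,215)]),("scene11",(130,100),[(186,190),(232,272)])):
    s=pickle.load(open(n+".pkl","rb"))
    m=f(pts,*org,6)
    print(n,"measured endcentre, flange",m.round(1).tolist(),"dist",np.linalg.norm(m[0]-m[1]).round(2))
    for L in(0,.0,8,16):
        P=[boxpt(r*np.sin(.42),0,65+r*np.cos(.42)) for r in (max(104,102+L),55+L)]
        q=proj(s,P);print(" lift",L,q.round(1).tolist(),np.linalg.norm(q[0]-q[1]).round(2))
    print(" shoulder/tip pred",proj(s,[boxpt(-26,52,122),boxpt(-26,-68,123)]).round(1).tolist())
t=pickle.load(open("top11.pkl","rb"))
print("meas shoulder/tip top",f([(258,328),(522,302)],320,140,6).round(1).tolist())
```

```text
top11 measured endcentre, flange [[382.9, 166.2], [379.1, 175.4]] dist 9.94
 lift 0 [[383.1, 165.0], [378.9, 174.8]] 10.62
 lift 0.0 [[383.1, 165.0], [378.9, 174.8]] 10.62
 lift 8 [[383.6, 163.7], [379.6, 173.2]] 10.3
 lift 16 [[384.3, 162.0], [380.3, 171.7]] 10.44
 shoulder/tip pred [[362.5, 193.7], [406.4, 190.1]]
scene11 measured endcentre, flange [[160.6, 131.2], [168.2, 144.9]] dist 15.67
 lift 0 [[158.7, 132.2], [165.9, 143.2]] 13.13
 lift 0.0 [[158.7, 132.2], [165.9, 143.2]] 13.13
 lift 8 [[157.8, 130.8], [164.7, 141.4]] 12.68
 lift 16 [[156.6, 128.9], [163.6, 139.6]] 12.78
 shoulder/tip pred [[188.3, 143.2], [168.3, 127.9]]
meas shoulder/tip top [[362.6, 194.2], [406.6, 189.9]]
```

Run:
```python
from cell import manip
print(manip.hand_in()); print(manip.get_state()["time"])
```

```text
the job is handed in; nothing more can be done
None
the job is handed in; nothing more can be done
```

The isolator is locked out and handed in at about 21 s of the 69 s allowed. I lifted the collar, threw the lever away from the ears and let the collar drop. The black-handled pin was lifted from the tray by its shaft and set on the bench so I could regrip it by the handle. It then went through both ears from the +y side until it hit a hard stop (about 12 N, no further travel), and I let go and backed away.

- **Collar:** in both cameras the flange fits the fully-down position best. In the scene view my picks sit 2–3 px off the prediction, and the spacing from lever end to flange does not tell lifts apart. That view supports the result only loosely.
- **Pin:** in the top view the shoulder and tip lie within 0.5 px of the predicted fully-home position. The tip can be seen sticking out past the far ear.
- **Bench:** the bystanders and look-alikes looked unmoved in the last full top view, apart from the smaller black pin, which the arm mostly hid. The gripper was empty and clear of everything.
- **Disagreement:** for the box position the two cameras differed by about 5 mm. I went by the top view and confirmed it by lining the pin tip up with the bores.

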